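# Start the thumbscrew of the tablet-arm base without cross-threading it

### The arm

A 6-joint arm with a two-finger parallel gripper is mounted at the origin on a cart in front of the work surface, level with it; the furniture and walls round the work are solid. World frame = base frame: x ahead of the robot, y to its left, z up, the work surface at z = 0. Lengths are in m, angles in rad, forces in N, time in s.
With the tool pointing down it reaches from about 0.325 to 0.925 m from the base axis. Payload 3.1 kg.
Tool frame: the origin (TCP) lies between the finger pads; the fingertips stand 14 mm ahead of it and the grasp point (between the pads) lies 5 mm behind it (tips_ahead is the distance from the TCP to the fingertips, in m); z points along the fingers, y is the line along which they close (so a half turn about z gives the same grasp; the last joint's range is limited). The gripper opens to 85 mm and grips with 20 to 120 N. Pads are 22 mm wide; open, the fingers measure 114 mm over their backs; the gripper's body (76 mm by 85 mm) begins 54 mm behind the grasp point. The pads swing forward as they close: fully open they stand 13 mm farther back than shut.
Start: joints at [-1.367, 0.217, 1.613, -0, 1.311, -0.112], TCP at [0.194, -0.594, 0.245] pointing down, gripper open.
Joint ranges: [-2.75, 2.75], [-0.78, 2.1], [0.31, 2.55], [-1.13, 4.27], [0.13, 2.63], [-2.58, 2.58]. Speed limits (rad/s): [2.79, 2.79, 3.14, 3.14, 3.14, 3.14].

### API

Orientations are given as a unit quaternion [x, y, z, w].
In Python, from rig import get_obs, get_image, get_calibration, sign_off, tips_ahead gives the robot as it stands.
- The arm moves only by the tool drive_tool, never from a script. Its argument "motion" is text: rows parted by semicolons, each of 7 numbers parted by spaces: the shift along the tool's x, y, z in units of 400 mm (1.0 is 400 mm), then the turn, a rotation vector about the tool's x, y, z in units of 1.5 rad (1.0 is 1.5 rad), then the gripper's target within -1 to 1 (fully open at 1, half-way at 0, shut at -1). A call has 1 to 20 rows; each row shifts and turns the commanded pose from where the row before left it, along the tool's axes as they then stand; what a row does not reach is not made up. A row lasts 1/8 s, in which the tool goes at most 62.5 mm and 10.7 degrees, less where a joint would pass 70% of its speed; a pose out of reach is approached as far as the arm can. A call with a number of a shift or a turn outside -1 to 1 is refused whole. A call with a gripper value outside its range is refused whole. The fingers move at their own pace and stop on an object; "force" is the grip in N (left out, the last holds). Time passes only in rows, so rows that do not move let the fingers close. It gives the time, the measured TCP pose, the force, the opening and the grip force at its end, in the units of the state.
- get_obs(): the state, without advancing time (a new reading comes with each control period).
- get_image(name): name is "side" or "top" or "wrist"; returns the picture (384x512x3 uint8, blue, green, red); there is no depth.
- get_calibration(name): a dict with "fx", "fy", "cx", "cy" (pixels), "extrinsics" (4x4, takes a point from world to camera coordinates). Camera axes: x right, y up, looking along -z (the intrinsics and any distortion apply to the point x, -y, -z); pixel columns grow to the right and rows downward; lengths in m; the calibration is good to about 2 mm. A picture is of the moment at which its call begins: read the wrist's pose just before it. get_calibration takes no time and is no camera call; for the wrist camera it gives the pose at the moment of the call.
- sign_off(): hands the job in; it is judged then, once.
The state is a dict: "time": time; "q": joint angles; "qd": joint speeds; "joint_efforts": joint torques, N m; "eef_pos": TCP position; "tcp_rot": TCP orientation; "force": force on the tool from outside, world axes, zero at the start; "moment": the same for the moment, N m; "gripper_width": finger opening in m; "grasp_force": force on a finger pad.
Only numpy, scipy, OpenCV 4.12 (cv2) and the standard library are available. Lean on these libraries where they do the work, as an engineer would, in place of code of your own. Each camera call takes 0.05 s, during which the arm holds its last target. There are 200 camera calls.

### The job

The orange thumbscrew on the tablet-arm base is sitting crooked on the first thread and jams if you simply screw it in. Turn it backward (counter-clockwise from above) until the thread drops in, then forward (clockwise) one full turn from there, so that it is started but not screwed home. Finish while still holding the knob gripped between the fingers, and leave the other things on the desk alone.

Things in the scene. Friction and masses are not known exactly. Their poses are not given: they have to be found in the camera images.
- knob_center (a point): centre of the thumbscrew's orange round ribbed knob: 40 mm diameter, 26 mm tall, upright axis, white index line on top; gripped from above across any diameter. The point lies on the axis, half-way up, about 93 mm above the desk at the start and 78 mm at the end. A threaded steel stem, 26 mm diameter, leads down from it into the boss
- boss_mouth (a point): centre of the mouth of the aluminium threaded boss (45 mm diameter) that the screw goes into, on the screw's axis, 52 mm above the desk. The boss stands in the middle of a fixed dark steel plate, 130x100x12 mm (x axis along it); a black arm socket, 34 mm diameter, 42 mm above the desk, stands 44 mm from the screw's axis on the +x side
- knob: the orange knob itself; its origin lies on the screw's axis, 48 mm below the knob's centre
- screw_turn (a joint): turn of the thumbscrew, rad, growing clockwise from above (forward, right-hand thread). Starts at 0.3 to 1.0, on top of the first thread. Turned backward it drops 8 mm into the thread a little below 0 (at 0 to -0.2); it meets a stop at about -0.7. Before the drop it jams going forward at about 1.7. It turns easily (below 0.1 N m)
- screw_depth (a joint): how far the captive thumbscrew (0.3 kg) has gone down, m: 0 to 0.0015 on the first thread, about 0.008 just after the drop, then 8 mm more a turn (about 0.0155 after one). It sinks by its own weight when let go; a firm grip holds it up, so loosen the fingers to let it drop. About 2 mm of up and down play in the thread; it cannot be lifted out
- blue_mug: blue ceramic mug, 82 mm across, 91 mm tall, bystander, origin under its middle
- grey_mouse: pale grey computer mouse, 112x62x39 mm, bystander, origin under its middle
- tape: roll of tan tape lying flat, 104 mm across, 25 mm tall, bystander, origin under its middle
- pink_tumbler: pale pink tall tumbler with handle, 99x143x239 mm, bystander, origin under its middle
- earbuds: white earbud case, 50x58x24 mm, bystander, origin under its middle

How it is judged:
By the outcome, as a careful person would: the job done as asked, in the order asked, and still so for the second after the job is handed in, while the arm keeps its last pose, push and grip.
It also fails if it takes over 67 s, if anything falls off the work surface, if the arm or the gripper's body presses on something with over 40 N, if the wrist force passes 120 N, or if a joint passes its speed limit or range.

## Working session

There is one attempt and no reset: what is moved stays moved. The work goes in short steps, Python scripts to look and compute and a tool call to move; the robot and the scene stay as the last step left them, time stands still between calls to the robot, and variables do not carry over. Pictures are saved under pics/ and viewed, at most 10 in all, crops included, and the job is handed in when it is done.

Besides the shell and the picture viewer there is one more tool, called after ">>>" as name(argument=value, ...) on one line, values as JSON. drive_tool: Moves the arm, as the interface text tells. Its arguments: {"type":"object","properties":{"motion":{"type":"string"},"force":{"type":"number"}},"required":["motion"]}

```bash
mkdir -p pics; cat > h.py <<'E'
import numpy as np,cv2
from rig import *
def ray(n,u,v,c=None):
    c=c or get_calibration(n);E=np.array(c["extrinsics"]);R=E[:3,:3];o=-R.T@E[:3,3]
    d=R.T@np.array([(u-c["cx"])/c["fx"],-(v-c["cy"])/c["fy"],-1.]);return o,d
def on(n,u,v,z,c=None):
    o,d=ray(n,u,v,c);return o+d*(z-o[2])/d[2]
def orange(im):
    h=cv2.cvtColor(im,cv2.COLOR_BGR2HSV);return cv2.inRange(h,(3,140,90),(20,255,255))
def blobs(m):
    n,l,s,c=cv2.connectedComponentsWithStats(m);return [(s[i].tolist(),c[i].round(1).tolist()) for i in range(1,n) if s[i][4]>40]
E
python3 - <<'E'
from h import *
ims={}
for n in("side","top"):
    im=get_image(n);ims[n]=im;print(n,[k for k in get_calibration(n)])
    for s,c in blobs(orange(im)):print(s,c,on(n,*c,.106 if n=="top" else .093).round(4))
cv2.imwrite("pics/a.png",cv2.resize(np.vstack([ims["side"],ims["top"]]),None,fx=.78,fy=.78))
o=get_obs();print(o["time"],o["eef_pos"],o["tcp_rot"],o["gripper_width"],tips_ahead)
E
```

```text
side ['fx', 'fy', 'cx', 'cy', 'extrinsics']
[284, 126, 15, 14, 157] [291.5, 132.3] [0.5135 0.0421 0.093 ]
top ['fx', 'fy', 'cx', 'cy', 'extrinsics']
[310, 25, 5, 76, 216] [311.8, 63.2] [0.8293 0.2019 0.106 ]
[140, 28, 30, 76, 876] [156.3, 71.5] [0.8121 0.604  0.106 ]
[172, 29, 136, 4, 247] [237.0, 30.5] [0.9209 0.3949 0.106 ]
[174, 37, 136, 79, 7028] [241.6, 81.5] [0.7826 0.3831 0.106 ]
[247, 131, 58, 6, 207] [276.3, 133.9] [0.6439 0.2955 0.106 ]
[370, 176, 17, 18, 211] [378.0, 185.2] [0.5111 0.0446 0.106 ]
[59, 329, 47, 10, 193] [86.4, 332.5] [0.1592 0.7583 0.106 ]
0.1 [ 0.19399756 -0.59338025  0.24407925] [ 9.87556813e-01  1.57258777e-01 -6.23862263e-05 -1.10204807e-03] 0.08536663830319739 0.014
```

View pics/a.png

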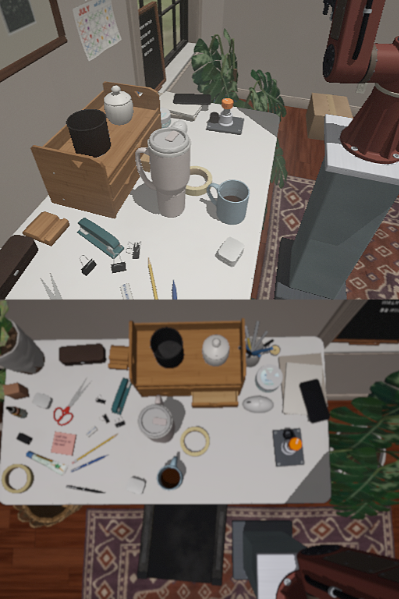

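```bash
python3 - <<'E'
from h import *
s=get_image("side");t=get_image("top")
a=cv2.resize(s[60:250,230:512],(800,539));b=cv2.resize(t[120:384,300:512],None,fx=1.9,fy=1.9)
cv2.imwrite("pics/b.png",cv2.resize(np.hstack([cv2.resize(a,(400,270)),cv2.resize(b,(400,270*1+230))[:270*1]]) if 0 else np.hstack([cv2.resize(s[50:250,220:512],(438,300)),cv2.resize(t[130:384,300:512],(360,431))[:300]]),None,fx=1,fy=1))
for u,v in((420,190),(440,200),(450,180),(425,150),(420,230)):print(u,v,[on("top",u,v,z)[:2].round(2) for z in(0,.3)])
for n in("side","top"):
  c=get_calibration(n);E=np.array(c["extrinsics"]);print(n,c["fx"],(-E[:3,:3].T@E[:3,3]).round(3))
E
```

```text
420 190 [array([ 0.51, -0.1 ]), array([0.48, 0.01])]
440 200 [array([ 0.48, -0.15]), array([ 0.46, -0.03])]
450 180 [array([ 0.54, -0.18]), array([ 0.5 , -0.05])]
425 150 [array([ 0.62, -0.12]), array([ 0.56, -0.  ])]
420 230 [array([ 0.4 , -0.09]), array([0.4 , 0.02])]
side 404.165691868877 [0.35  1.009 0.674]
top 419.8471179885242 [0.385 0.327 1.145]
```

View pics/b.png

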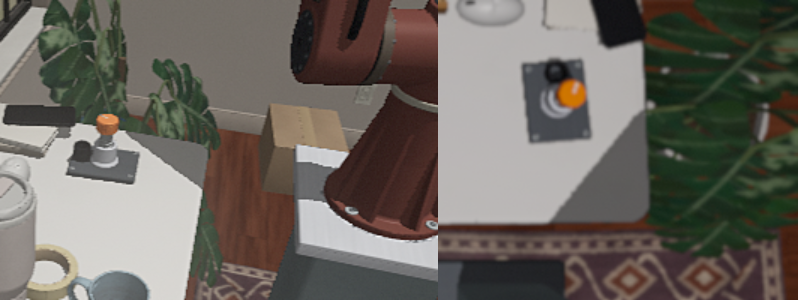

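>>> drive_tool(motion="0 -0.12 -0.05 0 0 0 1;0 -0.12 -0.05 0 0 0 1;0 -0.12 -0.05 0 0 0 1;0 -0.12 -0.05 0 0 0 1;0 -0.12 -0.05 0 0 0 1;0 0 0 0 0 0 1")

```text
time: 0.95
eef_pos: [0.1193, -0.365, 0.3477]
tcp_rot: [0.988, 0.157, -0.0, 0.003]
force: [0.6, -1.1, -0.8]
gripper_width: 0.0857
grasp_force: 0.0
```

>>> drive_tool(motion="0.144 -0.011 0 0 0 -0.1 1;0.144 -0.011 0 0 0 -0.1 1;0.144 -0.011 0 0 0 -0.1 1;0.144 -0.011 0 0 0 -0.1 1;0.144 -0.011 0 0 0 -0.1 1;0.144 -0.011 0 0 0 -0.1 1;0.144 -0.011 0 0 0 -0.1 1;0.144 -0.011 0 0 0 -0.1 1;0.144 -0.011 0 0 0 -0.1 1;0 0 0 0 0 0 1")

```text
time: 2.2
eef_pos: [0.3832, 0.0411, 0.3444]
tcp_rot: [0.669, 0.743, 0.0, -0.001]
force: [0.2, -0.4, -0.5]
gripper_width: 0.0856
grasp_force: 0.0
```

>>> drive_tool(motion="0 0.1 0.08 0 0 0 1;0 0.1 0.08 0 0 0 1;0 0.1 0.08 0 0 0 1;0 0 0 0 0 0 1")

```text
time: 2.7
eef_pos: [0.5021, 0.0475, 0.2434]
tcp_rot: [0.674, 0.739, -0.004, -0.004]
force: [-1.1, -0.3, 0.1]
gripper_width: 0.0852
grasp_force: 0.0
```

```bash
cat > look.py <<'E'
import sys
from h import *
o=get_obs();c=get_calibration("wrist");w=get_image("wrist")
print(o["time"],"q",np.round(o["q"],3),np.round(o["eef_pos"],4),np.round(o["tcp_rot"],4),"F",np.round(o["force"],1),"w",round(o["gripper_width"],4))
z=float(sys.argv[2]) if len(sys.argv)>2 else .106
m=orange(w)
for s,k in blobs(m):print("wrist",s,k,on("wrist",*k,z,c).round(4))
for n in("top","side"):
    im=get_image(n)
    for s,k in blobs(orange(im)):
        p=on(n,*k,z)
        if abs(p[0]-.51)<.06 and abs(p[1]-.045)<.06:print(n,s,k,p.round(4))
cv2.imwrite("pics/%s.png"%sys.argv[1],w)
E
python3 look.py c
```

```text
2.7 q [-0.045 -0.035  1.889 -0.     1.298 -0.137] [0.5021 0.0475 0.2434] [ 0.6735  0.7391 -0.0036 -0.0039] F [-1.1 -0.3  0.1] w 0.0852
wrist [248, 165, 42, 44, 1308] [267.5, 186.5] [0.512 0.047 0.106]
wrist [303, 272, 21, 40, 295] [313.5, 289.8] [ 0.5732 -0.0622  0.106 ]
wrist [19, 275, 36, 16, 222] [29.6, 280.5] [ 0.2678 -0.0814  0.106 ]
wrist [0, 279, 17, 30, 250] [7.4, 292.3] [ 0.2418 -0.0987  0.106 ]
wrist [59, 279, 26, 11, 178] [72.5, 283.1] [ 0.3139 -0.08    0.106 ]
wrist [158, 288, 14, 27, 173] [166.5, 298.7] [ 0.4153 -0.0892  0.106 ]
wrist [173, 289, 15, 38, 215] [178.4, 311.1] [ 0.4287 -0.1038  0.106 ]
wrist [63, 341, 41, 43, 1079] [83.4, 363.1] [ 0.3188 -0.1867  0.106 ]
top [371, 178, 16, 16, 191] [378.1, 185.5] [0.5104 0.0444 0.106 ]
side [284, 126, 15, 14, 153] [291.3, 132.6] [0.51   0.0655 0.106 ]
```

View pics/c.png

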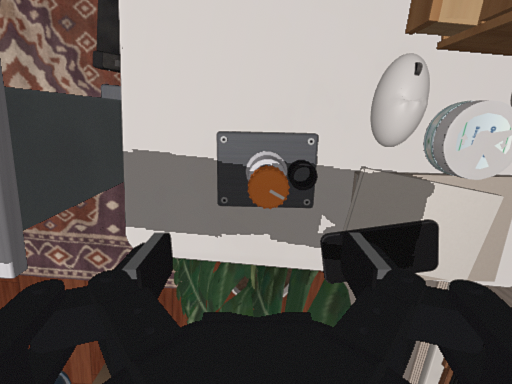

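```bash
cat >> h.py <<'E'
def line(w,c,P,z):
    # index line direction (world yaw) from white pixels inside knob top
    h=cv2.cvtColor(w,cv2.COLOR_BGR2HSV);m=orange(w);b=max([x for x in blobs(m) if np.linalg.norm(on("wrist",*x[1],z,c)[:2]-P)<.03],key=lambda x:x[0][4])
    x,y,ww,hh,_=b[0];roi=np.zeros_like(m);roi[y:y+hh,x:x+ww]=1
    pts=[]
    for v in range(y,y+hh):
        for u in range(x,x+ww):
            q=on("wrist",u,v,z,c)[:2]-P
            if np.linalg.norm(q)<.0175 and h[v,u,1]<150 and h[v,u,2]>60:pts.append(q)
    pts=np.array(pts);mu=pts.mean(0);return len(pts),mu.round(4),np.arctan2(mu[1],mu[0])
E
python3 - <<'E'
from h import *
A=[];B=[]
w=cv2.imread("pics/c.png");c=get_calibration("wrist")
for n,u,v in(("wrist",267.5,186.5),("top",378.1,185.4),("side",291.4,132.4)):
    o,d=ray(n,u,v);d/=np.linalg.norm(d);Q=np.eye(3)-np.outer(d,d);A.append(Q);B.append(Q@o)
X=np.linalg.lstsq(np.vstack(A),np.hstack(B),rcond=None)[0];print("tri",X.round(4))
for a,b in zip(A,B):print((a@X-b).round(4))
print(line(w,c,X[:2],.106))
# circle of top: right/left/bottom extents
print(on("wrist",248,187,.106).round(4),on("wrist",290,187,.106).round(4),on("wrist",268,209,.106).round(4),on("wrist",268,165,.106).round(4))
E
```

```text
tri [0.5138 0.0415 0.0921]
[-0.0014 -0.0009  0.0001]
[ 0.0015  0.0008 -0.    ]
[-0.0001  0.     -0.0001]
(60, array([ 0.0095, -0.0024]), np.float64(-0.24834659835562486))
[0.495  0.0434 0.106 ] [0.5367 0.0474 0.106 ] [0.5173 0.0224 0.106 ] [0.5126 0.0673 0.106 ]
```

>>> drive_tool(motion="-0.017 0.031 0 0 0 0 1;0 0 0.1 0 0 0 1;0 0 0.1 0 0 0 1;0 0 0.05 0 0 0 1;0 0 0 0 0 0 1;0 0 0 0 0 0 1")

```text
time: 3.6
eef_pos: [0.5172, 0.0428, 0.1515]
tcp_rot: [0.673, 0.74, 0.001, 0.002]
force: [0.9, -0.1, 0.1]
gripper_width: 0.0853
grasp_force: 0.0
```

```bash
python3 look.py d; python3 -c "
from h import *
c=get_calibration('wrist');w=cv2.imread('pics/d.png');print(line(w,c,np.array([.515,.042]),.106))"
```

```text
3.6 q [-0.053  0.093  1.943 -0.     1.102 -0.147] [0.5172 0.0428 0.1515] [0.6729 0.7398 0.0013 0.0016] F [ 0.9 -0.1  0.1] w 0.0853
wrist [219, 178, 62, 65, 2885] [248.9, 210.3] [0.5123 0.0479 0.106 ]
wrist [312, 308, 8, 13, 51] [315.4, 314.7] [ 0.5674 -0.0272  0.106 ]
wrist [54, 357, 19, 27, 277] [65.5, 374.1] [ 0.3834 -0.098   0.106 ]
top [370, 178, 17, 16, 189] [378.0, 185.5] [0.5104 0.0447 0.106 ]
side [284, 126, 15, 14, 157] [291.3, 132.6] [0.51   0.0655 0.106 ]
(200, array([ 0.0071, -0.0054]), np.float64(-0.6459783171725552))
```

View pics/d.png

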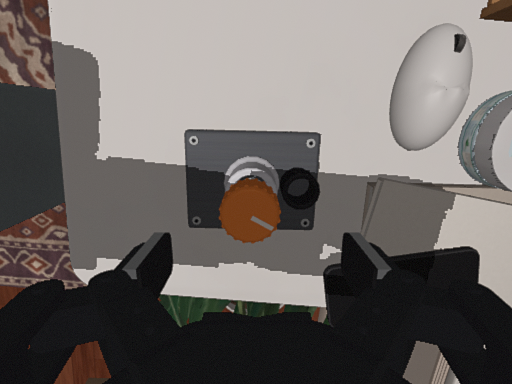

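>>> drive_tool(motion="0 -0.009 0 0 0 0 1;0 0 0.08 0 0 0 1;0 0 0.08 0 0 0 1;0 0 0 0 0 0 1", force=25)

```text
time: 4.25
eef_pos: [0.5091, 0.0429, 0.0829]
tcp_rot: [0.673, 0.74, -0.002, -0.002]
force: [-1.0, 0.5, -0.1]
gripper_width: 0.0854
grasp_force: 0.0
```

>>> drive_tool(motion="0 0 0 0 0 0 -0.2;0 0 0 0 0 0 -0.2;0 0 0 0 0 0 -0.2;0 0 0 0 0 0 -0.2;0 0 0 0 0 0 -0.2;0 0 0 0 0 0 -0.2", force=25)

```text
time: 5.0
eef_pos: [0.5129, 0.0427, 0.0868]
tcp_rot: [0.673, 0.74, 0.001, 0.001]
force: [-1.6, 0.4, 6.4]
gripper_width: 0.0393
grasp_force: 25.9
```

```bash
python3 look.py e; python3 -c "
from h import *
print(get_obs()['grasp_force'],get_obs()['moment'])"
```

```text
5.0 q [-0.053  0.182  1.985 -0.     0.973 -0.148] [0.5129 0.0427 0.0868] [6.727e-01 7.399e-01 6.000e-04 7.000e-04] F [-1.6  0.4  6.4] w 0.0393
wrist [212, 206, 89, 99, 6541] [255.3, 255.4] [0.512  0.0501 0.106 ]
wrist [0, 295, 13, 40, 231] [5.6, 311.1] [0.4024 0.0119 0.106 ]
wrist [9, 296, 19, 34, 343] [19.7, 310.5] [0.4087 0.0128 0.106 ]
wrist [135, 338, 15, 21, 190] [142.0, 346.6] [ 0.4635 -0.002   0.106 ]
wrist [125, 348, 8, 18, 83] [129.2, 357.0] [ 0.4574 -0.0086  0.106 ]
wrist [113, 359, 11, 16, 60] [117.8, 367.0] [ 0.4518 -0.015   0.106 ]
wrist [100, 372, 12, 12, 41] [106.0, 377.7] [ 0.4459 -0.0221  0.106 ]
top [370, 179, 8, 14, 67] [373.6, 186.0] [0.5092 0.0556 0.106 ]
side [284, 126, 14, 14, 160] [290.9, 132.7] [0.5109 0.0664 0.106 ]
25.903434455394745 [-0.00388611  0.23303323 -0.01509503]
```

View pics/e.png

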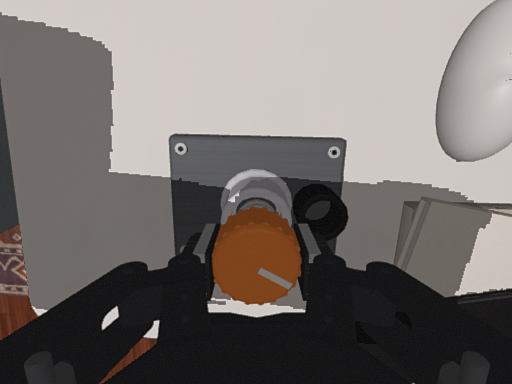

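>>> drive_tool(motion="0 0 0 0 0 -0.1 -0.2;0 0 0 0 0 -0.1 -0.2;0 0 0 0 0 -0.1 -0.2;0 0 0 0 0 0 -0.2;0 0 0 0 0 0 0.15;0 0 0 0 0 0 0.15;0 0 0 0 0 0 0.15")

```text
time: 6.02
eef_pos: [0.5117, 0.0428, 0.0849]
tcp_rot: [0.491, 0.871, -0.0, -0.0]
force: [0.7, 0.5, -0.8]
gripper_width: 0.0489
grasp_force: 0.0
```

```bash
python3 look.py f
```

```text
6.025 q [-0.053  0.184  1.987 -0.     0.971 -0.598] [0.5117 0.0428 0.0849] [ 4.909e-01  8.712e-01 -1.000e-04 -3.000e-04] F [ 0.7  0.5 -0.8] w 0.0489
wrist [213, 209, 95, 102, 6902] [258.5, 259.7] [0.5094 0.0488 0.106 ]
wrist [0, 251, 22, 44, 531] [7.8, 269.8] [ 0.4206 -0.0107  0.106 ]
wrist [12, 259, 27, 47, 226] [25.4, 276.9] [ 0.4281 -0.0101  0.106 ]
wrist [13, 265, 32, 58, 387] [28.4, 294.0] [ 0.4321 -0.0175  0.106 ]
wrist [22, 267, 39, 55, 606] [44.3, 292.6] [ 0.4378 -0.0132  0.106 ]
wrist [2, 293, 8, 20, 46] [5.4, 301.6] [ 0.4247 -0.0264  0.106 ]
top [370, 181, 10, 13, 65] [374.0, 187.4] [0.5057 0.0547 0.106 ]
side [285, 126, 14, 14, 156] [291.5, 132.5] [0.5096 0.0648 0.106 ]
```

>>> drive_tool(motion="0 0 0 0 0 0 -0.2;0 0 0 0 0 0 -0.2;0 0 0 0 0 0 -0.2;0 0 0 0 0 -0.1 -0.2;0 0 0 0 0 -0.1 -0.2;0 0 0 0 0 0 -0.2;0 0 0 0 0 0 0.15;0 0 0 0 0 0 0.15;0 0 0 0 0 0 0.15")

```text
time: 7.3
eef_pos: [0.5117, 0.0426, 0.0853]
tcp_rot: [0.355, 0.935, -0.0, -0.0]
force: [0.3, -0.2, 0.2]
gripper_width: 0.0489
grasp_force: 0.0
```

```bash
python3 look.py g | grep -v "wrist \[[0-9]\{1,2\},"
```

```text
7.3 q [-0.054  0.184  1.987 -0.     0.972 -0.898] [0.5117 0.0426 0.0853] [ 3.553e-01  9.348e-01 -3.000e-04 -3.000e-04] F [ 0.3 -0.2  0.2] w 0.0489
wrist [216, 205, 89, 95, 6095] [258.8, 252.2] [0.5054 0.0498 0.106 ]
wrist [125, 337, 27, 25, 59] [141.1, 346.9] [ 0.5054 -0.0231  0.106 ]
top [370, 183, 10, 11, 70] [374.0, 188.4] [0.5032 0.0548 0.106 ]
side [287, 128, 12, 14, 133] [292.4, 134.8] [0.5048 0.0758 0.106 ]
```

View pics/g.png

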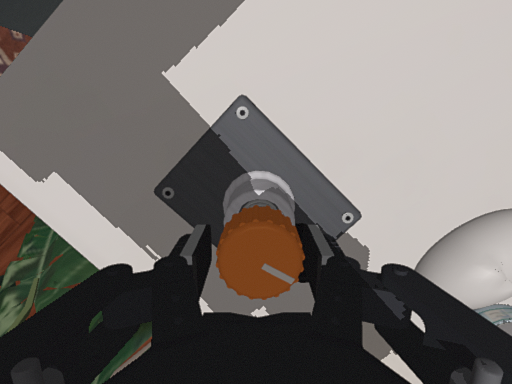

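>>> drive_tool(motion="0 0 0.015 0 0 0 0.15;0 0 0 0 0 0 -0.2;0 0 0 0 0 0 -0.2;0 0 0 0 0 0 -0.2;0 0 0.0005 0 0 0.1 -0.2;0 0 0.0005 0 0 0.1 -0.2;0 0 0.0005 0 0 0.1 -0.2;0 0 0.0005 0 0 0.1 -0.2;0 0 0 0 0 0 -0.2")

```text
time: 8.57
eef_pos: [0.512, 0.0434, 0.0784]
tcp_rot: [0.615, 0.789, 0.001, -0.0]
force: [1.9, 4.8, -2.3]
gripper_width: 0.0395
grasp_force: 25.5
```

```bash
python3 look.py h | grep -v "wrist \[[0-9]\{1,2\},"; python3 -c "
from h import *
print(get_obs()['grasp_force'],get_obs()['moment'])"
```

```text
8.575 q [-0.053  0.196  1.989  0.002  0.957 -0.3  ] [0.512  0.0434 0.0784] [ 6.149e-01  7.886e-01  5.000e-04 -3.000e-04] F [ 1.9  4.8 -2.3] w 0.0395
wrist [212, 209, 90, 99, 6669] [256.7, 258.3] [0.5098 0.0538 0.106 ]
top [370, 180, 8, 14, 63] [373.0, 187.3] [0.506  0.0572 0.106 ]
side [285, 128, 14, 14, 155] [291.4, 134.9] [0.5072 0.0771 0.106 ]
25.520180761814117 [ 0.76625056 -0.18510061 -0.01771916]
```

>>> drive_tool(motion="0 0 0.0005 0 0 0.1 -0.2;0 0 0.0005 0 0 0.1 -0.2;0 0 0.0005 0 0 0.1 -0.2;0 0 0.0005 0 0 0.1 -0.2;0 0 0.0005 0 0 0.1 -0.2;0 0 0.0005 0 0 0.1 -0.2;0 0 0.0005 0 0 0.1 -0.2;0 0 0.0005 0 0 0.1 -0.2;0 0 0.0005 0 0 0.1 -0.2;0 0 0.0005 0 0 0.1 -0.2;0 0 0.0005 0 0 0.1 -0.2;0 0 0.0005 0 0 0.1 -0.2;0 0 0.0005 0 0 0.1 -0.2;0 0 0.0005 0 0 0.1 -0.2;0 0 0.0005 0 0 0.1 -0.2;0 0 0.0005 0 0 0.1 -0.2;0 0 0.0005 0 0 0.1 -0.2;0 0 0.0005 0 0 0.1 -0.2;0 0 0 0 0 0 -0.2")

```text
time: 11.1
eef_pos: [0.5129, 0.0436, 0.075]
tcp_rot: [0.904, -0.427, 0.001, -0.001]
force: [3.0, 5.5, -3.0]
gripper_width: 0.0392
grasp_force: 25.6
```

```bash
python3 look.py i | grep -v "wrist \[[0-9]\{1,2\},"
```

```text
11.1 q [-5.300e-02  2.020e-01  1.989e+00  2.000e-03  9.480e-01  2.400e+00] [0.5129 0.0436 0.075 ] [ 9.041e-01 -4.273e-01  8.000e-04 -1.400e-03] F [ 3.   5.5 -3. ] w 0.0392
wrist [212, 210, 90, 99, 6613] [256.0, 259.1] [0.5208 0.0343 0.106 ]
top [369, 183, 10, 11, 61] [373.0, 188.2] [0.5038 0.0573 0.106 ]
side [287, 129, 12, 14, 135] [292.0, 136.0] [0.5045 0.0822 0.106 ]
```

View pics/i.png

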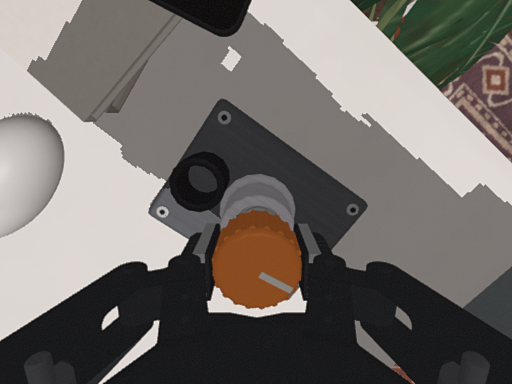

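>>> drive_tool(motion="0 0 0 0 0 0 0.35;0 0 0 0 0 0 0.35;0 0 0 0 0 0 0.35;0 0 0 0 0 -0.1 0.35;0 0 0 0 0 -0.1 0.35;0 0 0 0 0 -0.1 0.35;0 0 0 0 0 -0.1 0.35;0 0 0 0 0 -0.1 0.35;0 0 0 0 0 -0.1 0.35;0 0 0 0 0 -0.1 0.35;0 0 0 0 0 -0.1 0.35;0 0 0 0 0 -0.1 0.35;0 0 0 0 0 -0.1 0.35;0 0 0 0 0 -0.1 0.35;0 0 0 0 0 -0.1 0.35;0 0 0 0 0 -0.1 0.35;0 0 0 0 0 -0.1 0.35;0 0 0 0 0 -0.1 0.35;0 0 0 0 0 -0.1 0.35;0 0 0 0 0 -0.1 0.35")

```text
time: 13.75
eef_pos: [0.5119, 0.0425, 0.0749]
tcp_rot: [0.671, 0.742, -0.0, 0.0]
force: [-0.3, -0.5, 0.6]
gripper_width: 0.0578
grasp_force: 0.0
```

>>> drive_tool(motion="0 0 0 0 0 -0.1 0.35;0 0 0 0 0 -0.1 0.35;0 0 0 0 0 -0.1 0.35;0 0 0 0 0 -0.1 0.35;0 0 0 0 0 0 0.35;0 0 0 0 0 0 -0.2;0 0 0 0 0 0 -0.2;0 0 0 0 0 0 -0.2;0 0 0 0 0 0 -0.2;0 0 0 0 0 0 -0.2")

```text
time: 15.0
eef_pos: [0.5126, 0.0431, 0.0753]
tcp_rot: [0.424, 0.906, 0.001, 0.001]
force: [2.7, 2.7, 0.8]
gripper_width: 0.0395
grasp_force: 26.8
```

```bash
python3 look.py j | grep -v "wrist \[[0-9]\{1,2\},"
```

```text
15.0 q [-5.300e-02  2.010e-01  1.989e+00  1.000e-03  9.490e-01 -7.480e-01] [0.5126 0.0431 0.0753] [4.242e-01 9.056e-01 6.000e-04 6.000e-04] F [2.7 2.7 0.8] w 0.0395
wrist [212, 208, 90, 99, 6618] [257.9, 257.8] [0.5053 0.0531 0.106 ]
top [369, 183, 10, 11, 64] [373.0, 188.2] [0.5038 0.0573 0.106 ]
side [287, 129, 12, 14, 132] [292.0, 136.2] [0.5043 0.0832 0.106 ]
```

View pics/j.png

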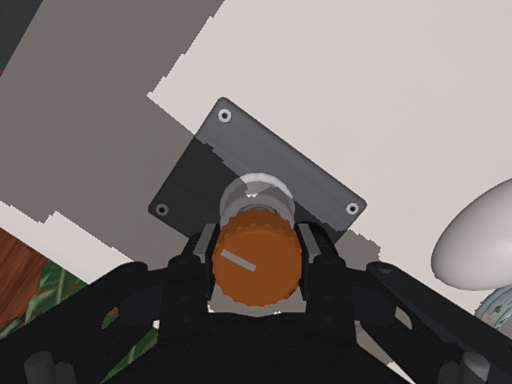

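>>> drive_tool(motion="0 0 0.0005 0 0 0.1 -0.2;0 0 0.0005 0 0 0.1 -0.2;0 0 0.0005 0 0 0.1 -0.2;0 0 0.0005 0 0 0.1 -0.2;0 0 0.0005 0 0 0.1 -0.2;0 0 0.0005 0 0 0.1 -0.2;0 0 0.0005 0 0 0.1 -0.2;0 0 0.0005 0 0 0.1 -0.2;0 0 0.0005 0 0 0.1 -0.2;0 0 0.0005 0 0 0.1 -0.2;0 0 0.0005 0 0 0.1 -0.2;0 0 0.0005 0 0 0.1 -0.2;0 0 0.0005 0 0 0.1 -0.2;0 0 0.0005 0 0 0.1 -0.2;0 0 0.0005 0 0 0.1 -0.2;0 0 0.0005 0 0 0.1 -0.2;0 0 0.0005 0 0 0.1 -0.2;0 0 0.0005 0 0 0.1 -0.2;0 0 0.0005 0 0 0.1 -0.2;0 0 0.0005 0 0 0.1 -0.2")

```text
time: 17.65
eef_pos: [0.5123, 0.0439, 0.0713]
tcp_rot: [0.932, -0.362, -0.0, -0.001]
force: [1.0, 5.4, 2.9]
gripper_width: 0.0393
grasp_force: 26.9
```

>>> drive_tool(motion="0 0 0.0005 0 0 0.1 -0.2;0 0 0 0 0 0 -0.2;0 0 0 0 0 0 -0.2")

```text
time: 18.02
eef_pos: [0.5123, 0.0439, 0.0711]
tcp_rot: [0.904, -0.428, -0.0, -0.001]
force: [1.8, 6.3, 2.4]
gripper_width: 0.039
grasp_force: 26.9
```

```bash
python3 look.py k | grep -v "wrist \[[0-9]\{1,2\},"
```

```text
18.025 q [-0.053  0.208  1.991  0.003  0.942  2.402] [0.5123 0.0439 0.0711] [ 9.036e-01 -4.284e-01 -1.000e-04 -1.300e-03] F [1.8 6.3 2.4] w 0.039
wrist [212, 209, 90, 98, 6560] [257.2, 258.5] [0.5215 0.0324 0.106 ]
top [369, 183, 9, 11, 57] [372.4, 188.4] [0.5033 0.0588 0.106 ]
side [286, 131, 13, 14, 135] [292.0, 137.2] [0.5032 0.0882 0.106 ]
```

View pics/k.png

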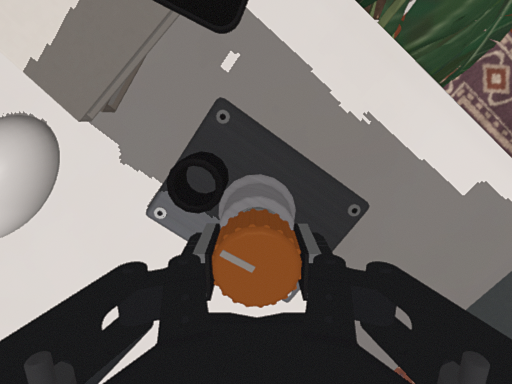

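```bash
python3 -c "
from rig import *
print(sign_off())"
```

```text
the job is handed in; nothing more can be done
None
```

The thumbscrew was turned back about 0.75 rad until it dropped roughly 8 mm into the thread. It was then turned forward about 6.45 rad, one full turn allowing about 0.15 rad for overshooting the drop, and handed in at 18 s with the knob still gripped; nothing else on the desk was touched.

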